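# Clear the parked film roll and tilt up the readout screen

### The job

Someone has parked the small green film roll on the closed lid of the grey bench readout: pull the drawer of the low blue-fronted cabinet at least 10 cm open, then stand the roll upright in that drawer (set it down, do not drop it) and leave the drawer open. Once the lid is clear, raise it (it has a yellow bar handle) until it stands about 50 degrees up from its closed position, and leave it there. Leave the bottle, the jar and the dial gauge standing where they are.

Things in the scene. Friction and masses are not known exactly. Their poses are not given: they have to be found in the camera images.
- readout: Grey fixed base of a clamshell bench readout, 200 mm deep (x), 240 mm wide (y), 79.5 mm high with its lid closed. Origin: on its midline at table level, 150 mm behind its front face, 50 mm ahead of its rear face. Lid handle on its front (-x side); lid hinge at its far rim: axis along its y at x = +50, z = 65.5 mm. Stands left or right of the cabinet, yawed.
- lid (a joint): Angle in rad of the dark-blue lid (200 x 240 mm, 14 mm thick, 0.4 kg, screen on its underside). 0 = closed and level, grows as the front edge rises; 50 degrees = 0.873; stops at 1.9. The hinge is stiff: it needs about 5 N at the handle and stays where it is left.
- lid_handle (a point): Centre of the yellow round bar handle in front of the lid's front edge: bar diameter 11 mm, 100 mm long along the readout's y, 35 mm in front of the edge (30 mm free gap behind the bar), with a stalk 42 mm either side of its centre. 72.5 mm above the table when closed; 235 mm from the hinge axis along the lid, 7 mm above it. The point turns with the lid.
- cabinet: Low fixed grey cabinet with one blue-fronted drawer, 200 mm deep (x) by 190 mm wide (y) by 110 mm high. Origin: centre of the underside, on the table. The drawer slides out towards its -x side. It may stand left or right of the readout.
- cabinet_drawer0 (a joint): How far the drawer is out, in m: 0 = shut, stop at 0.134. Starts shut or a little ajar. Slides with about 1 N.
- cabinet_drawer0_handle (a point): Centre of the drawer's steel round bar handle: diameter 11 mm, 95 mm long along the cabinet's y, 35 mm in front of the drawer front (30 mm free gap), 72 mm above the table. Moves with the drawer.
- drawer_floor (a point): Centre of the drawer's inner floor (22 mm above the table), moves with the drawer. Inside, the drawer is 155 mm long (x) by 148 mm wide (y); the side walls rise 66 mm, the front panel 75 mm above the floor. With the drawer out by d, only the front part is open to the sky, from x = -77 mm to x = d - 83 mm in this frame (-77 to +37 mm at d = 0.12); the rest is under the cabinet's top.
- sample_roll: Small roll of green printed film with white dots, 44 mm diameter, 60 mm tall, about 0.16 kg, standing upright on the closed lid. Origin: centre of its underside; z along its axis.
- bottle: Bystander: white wash bottle with blue cap and nozzle, 42 mm diameter, 160 mm tall, standing on the table between the readout and the cabinet. Origin: centre of its underside.
- jar: Bystander: white jar with orange cap, 48 mm diameter, 55 mm tall, on the table in front of the gap. Origin: centre of its underside.
- dial_gauge: Bystander: black and steel dial thickness gauge, 50 x 60 mm foot, 76 mm tall, standing on the cabinet's top towards the back. Origin: centre of its underside.

How it is judged:
On the way, in this order (a step that is already met when the one before it is completed fails the run):
1. the drawer is at least 95 mm open (value of joint cabinet_drawer0 above 0.095 m), for 0.2 s.
2. the roll stands upright on the drawer's floor, released, with the drawer still open (value of joint cabinet_drawer0 above 0.095 m and x of sample_roll in the frame of drawer_floor between -0.07 and 0.07 m and y of sample_roll in the frame of drawer_floor between -0.065 and 0.065 m and z of sample_roll in the frame of drawer_floor between -0.01 and 0.008 m and angle between sample_roll's own z axis and vertical below 0.2 rad and contact force between sample_roll and the fingers below 0.1 N and linear speed of sample_roll below 0.03 m/s), for 0.2 s.
3. the lid stands between 44 and 56 degrees (value of joint lid between 0.768 and 0.977 rad and velocity of joint lid between -0.03 and 0.03 rad/s), for 0.2 s.
At the end, for the whole second after the job is handed in: The lid rests 50 degrees up from closed, give or take 6 degrees; the drawer is at least 95 mm out; the roll stands upright (within 0.2 rad) on the drawer's floor, at rest and released; the bystanders stand where they were (all of step 2 and all of step 3); the robot touches nothing.
It fails at once if the bottle is shifted more than 25 mm or tipped more than 0.35 rad (distance of bottle from where it was at the start of the episode above 0.025 m or angle between bottle's own z axis and vertical above 0.35 rad).
It fails at once if the jar is shifted more than 25 mm or tipped more than 0.35 rad (distance of jar from where it was at the start of the episode above 0.025 m or angle between jar's own z axis and vertical above 0.35 rad).
It fails at once if the dial gauge is shifted more than 25 mm or tipped more than 0.35 rad (distance of dial_gauge from where it was at the start of the episode above 0.025 m or angle between dial_gauge's own z axis and vertical above 0.35 rad).
It fails at once if the roll is let go more than 20 mm above the drawer's floor (x of sample_roll in the frame of drawer_floor between -0.09 and 0.09 m and y of sample_roll in the frame of drawer_floor between -0.09 and 0.09 m and z of sample_roll in the frame of drawer_floor above 0.02 m and contact force between sample_roll and the fingers below 0.05 N).
It also fails if it takes over 72 s, if anything falls off the work surface, if the arm or the gripper's body presses on something with over 40 N, if the wrist force passes 120 N, or if a joint passes its speed limit or range.

### The arm

A 7-joint arm with a two-finger parallel gripper is mounted at the origin on the work surface. World frame = base frame: x ahead of the robot, y to its left, z up, the work surface at z = 0. Lengths are in m, angles in rad, forces in N, time in s.
With the tool pointing down it reaches from about 0.4 to 0.85 m from the base axis. Payload 10.4 kg.
Tool frame: the origin (TCP) lies at the very end of the fingers, on their centre line; the grasp point (between the pads) lies 19 mm behind it (manip.grip_point_offset is the distance from the TCP to the grasp point, in m); z points along the fingers, y is the line along which they close (so a half turn about z gives the same grasp; the last joint's range is limited). The gripper opens to 85 mm and grips with 20 to 120 N. Pads are 22 mm wide; open, the fingers measure 114 mm over their backs; the gripper's body (76 mm by 85 mm) begins 54 mm behind the grasp point. The pads swing forward as they close: fully open they stand 13 mm farther back than shut.
Start: joints at [-1.322, 0.332, -0.065, 1.46, 0.022, 1.35, -0.088], TCP at [0.168, 0.602, 0.231] pointing down, gripper open.
Joint ranges: [-2.6, 2.6], [-0.5, 2.12], [-1.47, 1.34], [0.16, 2.42], [-1.27, 4.41], [0.06, 2.06], [-2.6, 2.6]. Speed limits (rad/s): [2.22, 2.22, 2.79, 2.79, 3.14, 3.14, 3.14].

### API

Orientations are given as a unit quaternion [x, y, z, w].
In Python, from workcell import manip gives the robot as it stands. The module is installed in compiled form; this text tells all that it offers.
- The arm moves only by the tool step_arm, never from a script. Its argument "moves" is a list of rows, each a list of 7 numbers: the closure, from 0 (fully open) to 1 (shut), then the shift along the world's x, y, z in mm, then the turn, a rotation vector about the world's x, y, z in rad. In form: [[grip, tx, ty, tz, ax, ay, az], ...]. A call has 1 to 10 rows; each row is the pose to reach, as a shift and turn from the pose commanded when the call began; what a row does not reach only later rows make up. A row lasts 1/10 s, in which the tool goes at most 50 mm and 8.59 degrees, less where a joint would pass 70% of its speed; a pose out of reach is approached as far as the arm can. A call with a gripper value outside its range is refused whole. The fingers move at their own pace and stop on an object; "grip_force" is the grip in N (left out, the last holds). Time passes only in rows, so rows that repeat a pose let the fingers close. It gives the time, the measured TCP pose, the force, the opening and the grip force at its end, in the units of the state.
- manip.get_obs(): the state, without advancing time (a new reading comes with each control period).
- manip.camera(name): name is "scene" or "top" or "wrist"; returns a dict with "image" (400x640x3 uint8, blue, green, red), "K" (3x3 intrinsics, pixels), "dist_coeffs" ([k1, k2, p1, p2, k3] as OpenCV has them; the pictures are not rectified), "rvec" (rotation vector, rad) and "tvec" (3), from world to camera coordinates, as OpenCV has them; the wrist camera has in their place "mount" (4x4, takes a point from camera to tool coordinates, whose origin is the TCP and whose axes are the flange's). Camera axes: x right, y down, z forward; pixel columns grow to the right and rows downward; lengths in m; the calibration is good to about 2 mm. A picture is of the moment at which its call begins: read the wrist's pose just before it. There is no depth.
- manip.hand_in(): hands the job in; it is judged then, once.
The state is a dict: "clock": time; "joint_pos": joint angles; "joint_velocities": joint speeds; "tau": joint torques, N m; "position": TCP position; "ee_rot": TCP orientation; "ft_force": force on the tool from outside, world axes, zero at the start; "torque": the same for the moment, N m; "grip_width": opening from 0.0 (shut) to 1.0 (fully open); "grasp_force": force on a finger pad.
Only numpy, scipy, OpenCV 4.12 (cv2) and the standard library are available. Lean on these libraries where they do the work, as an engineer would, in place of code of your own. Each camera call takes 0.05 s, during which the arm holds its last target. There are 200 camera calls.

## Working session

There is one attempt and no reset: what is moved stays moved. The work goes in short steps, Python scripts to look and compute and a tool call to move; the robot and the scene stay as the last step left them, time stands still between calls to the robot, and variables do not carry over. Pictures are saved under pics/ and viewed, at most 10 in all, crops included, and the job is handed in when it is done.

Besides the shell and the picture viewer there is one more tool, called after "Emit:" in YAML: its name, and indented under it one key for each argument. step_arm: Moves the arm, as the interface text tells. Its arguments: {"type":"object","properties":{"moves":{"type":"array","items":{"type":"array","items":{"type":"number"}}},"grip_force":{"type":"number"}},"required":["moves"]}

```bash
mkdir -p pics
cat > h.py <<'E'
import numpy as np, cv2
from workcell import manip
from scipy.spatial.transform import Rotation as R
def cam(name):
    o=manip.get_obs(); c=manip.camera(name)
    if name=='wrist':
        T=np.eye(4);T[:3,:3]=R.from_quat(o['ee_rot']).as_matrix();T[:3,3]=o['position']
        M=T@np.array(c['mount']); c['Rwc']=M[:3,:3]; c['C']=M[:3,3]
    else:
        Rm=cv2.Rodrigues(np.array(c['rvec'],float))[0]; c['Rwc']=Rm.T; c['C']=-Rm.T@np.array(c['tvec'],float).ravel()
    return c
def ray(c,uv,z):
    p=cv2.undistortPoints(np.array(uv,float).reshape(-1,1,2),np.array(c['K']),np.array(c['dist_coeffs'])).reshape(-1,2)
    d=np.c_[p,np.ones(len(p))]@c['Rwc'].T
    return c['C']+d*((z-c['C'][2])/d[:,2])[:,None]
def proj(c,X):
    Rm=c['Rwc'].T
    return cv2.projectPoints(np.array(X,float).reshape(-1,1,3),cv2.Rodrigues(Rm)[0],-Rm@c['C'],np.array(c['K']),np.array(c['dist_coeffs']))[0].reshape(-1,2)
E
python3 - <<'E'
from h import *
for n in ['scene','top']:
    c=cam(n); cv2.imwrite(f'pics/{n}0.png',c['image']); print(n,c['C'])
o=manip.get_obs(); print(o['ee_rot'],o['grip_width'],o['position'],manip.grip_point_offset)
E
```

```text
scene [1.04510775 0.29276656 0.88550862]
top [ 0.49175855 -0.01440467  0.88902323]
[ 1.35442253e-01  9.90785012e-01 -6.71660148e-04 -6.72659442e-05] 0.9988349352955803 [0.16766228 0.60172294 0.23057905] 0.0187
```

View pics/scene0.png

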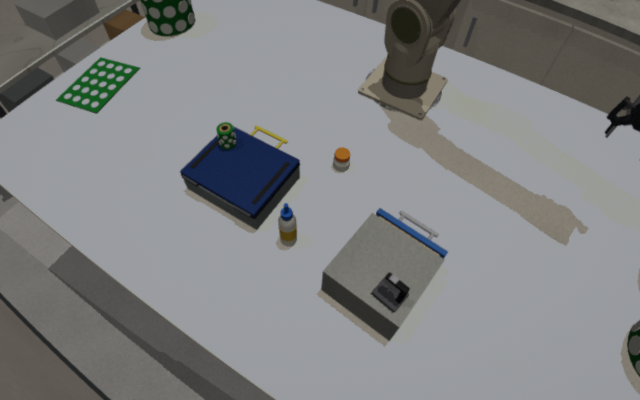

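View pics/top0.png

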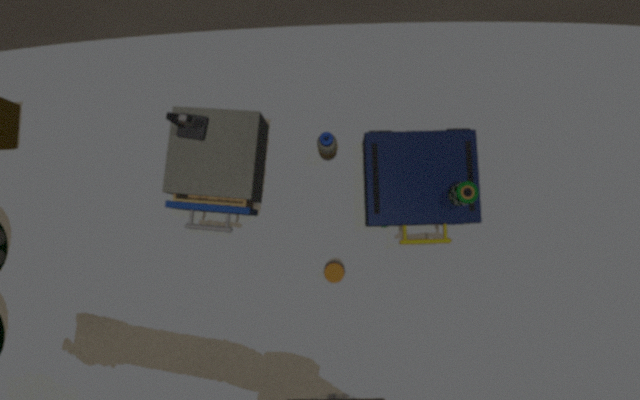

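The top view (up is +x, left is +y) shows the cabinet at left with its drawer slightly ajar (blue front near (210,208), steel handle (209,227)). The readout is at right, with its yellow bar near (425,241) and the roll at (465,193). The bottle is at (327,143) and the jar at (334,271).

```bash
cat > m.py <<'E'
from h import *
c=cam('top'); im=c['image']; hsv=cv2.cvtColor(im,cv2.COLOR_BGR2HSV)
def blob(lo,hi,roi):
    m=cv2.inRange(hsv,lo,hi); k=np.zeros_like(m); x0,y0,x1,y1=roi; k[y0:y1,x0:x1]=m[y0:y1,x0:x1]
    n,l,s,ct=cv2.connectedComponentsWithStats(k); i=1+np.argmax(s[1:,4]); pts=np.argwhere(l==i)[:,::-1].astype(np.float32)
    return pts
def rect(name,pts,z):
    P=ray(c,pts,z)[:,:2].astype(np.float32); r=cv2.minAreaRect(P); b=cv2.boxPoints(r)
    e=b[1]-b[0]; f=b[2]-b[1]; L=e if np.hypot(*e)>np.hypot(*f) else f
    print(name,len(pts),'px',pts.mean(0).round(1),'c',np.round(r[0],4),'size',np.round(r[1],4),'long-axis deg',round(np.degrees(np.arctan2(L[1],L[0])),2),'corners',b.round(3).tolist())
rect('yellow',blob((22,120,90),(38,255,255),(380,220,470,250)),.0725)
rect('lid',blob((105,90,30),(130,255,255),(350,120,490,235)),.0795)
rect('drawerfront',blob((100,150,60),(125,255,255),(150,195,265,220)),.097)
rect('cap jar',blob((8,120,100),(20,255,255),(315,255,355,290)),.055)
rect('bottle cap',blob((100,120,60),(125,255,255),(310,120,345,165)),.14)
rect('roll',blob((40,100,30),(85,255,255),(440,170,490,215)),.1395)
ct=im[95:250,140:290]; cv2.imwrite('pics/cab.png',cv2.resize(np.clip(ct.astype(float)*1.8,0,255).astype(np.uint8),None,fx=4,fy=4,interpolation=cv2.INTER_CUBIC)[:600,:600])
E
python3 m.py
```

```text
yellow 271 px [423.8 238.6] c [ 0.486  -0.1974] size [0.1054 0.0364] long-axis deg 89.9 corners [[0.46799999475479126, -0.25], [0.5040000081062317, -0.25], [0.5040000081062317, -0.14499999582767487], [0.46799999475479126, -0.14499999582767487]]
lid 8830 px [419.4 176.7] c [ 0.6067 -0.1944] size [0.1982 0.2379] long-axis deg -89.96 corners [[0.5080000162124634, -0.07500000298023224], [0.5080000162124634, -0.31299999356269836], [0.7059999704360962, -0.31299999356269836], [0.7059999704360962, -0.07500000298023224]]
drawerfront 316 px [208.2 207.3] c [0.5524 0.2569] size [0.1779 0.0115] long-axis deg 84.09 corners [[0.5379999876022339, 0.16899999976158142], [0.5490000247955322, 0.1679999977350235], [0.5669999718666077, 0.3449999988079071], [0.5559999942779541, 0.34599998593330383]]
cap jar 242 px [333.7 272.9] c [ 0.4089 -0.0035] size [0.0364 0.0362] long-axis deg 88.67 corners [[0.38999998569488525, -0.020999999716877937], [0.4269999861717224, -0.02199999988079071], [0.4269999861717224, 0.014000000432133675], [0.39100000262260437, 0.014999999664723873]]
bottle cap 120 px [326.  138.6] c [0.6794 0.0036] size [0.0237 0.0222] long-axis deg 88.17 corners [[0.6679999828338623, -0.00800000037997961], [0.6899999976158142, -0.008999999612569809], [0.6909999847412109, 0.014999999664723873], [0.6690000295639038, 0.01600000075995922]]
roll 251 px [466.5 191.9] c [ 0.5657 -0.2672] size [0.0429 0.0454] long-axis deg -69.9 corners [[0.5379999876022339, -0.2529999911785126], [0.5529999732971191, -0.29600000381469727], [0.593999981880188, -0.2809999883174896], [0.578000009059906, -0.23899999260902405]]
```

View pics/cab.png

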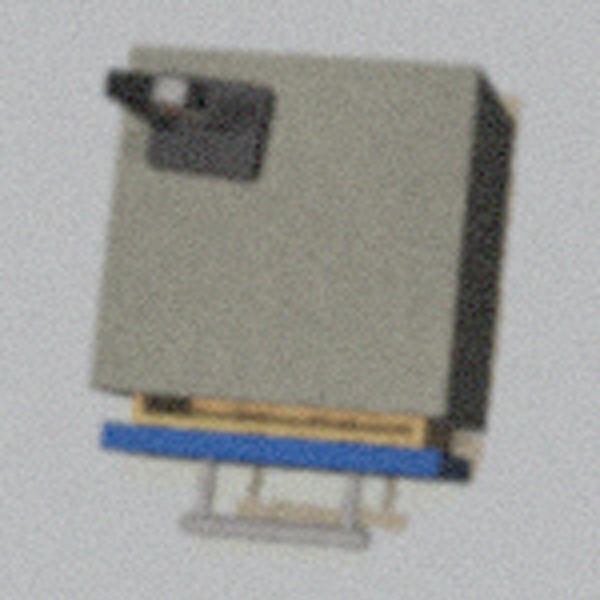

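The enlarged crop shows the cabinet top corners at about (132,48), (480,68), (448,415) and (93,387), at 4x with offset (140,95). The handle bar runs from (183,523) to (367,541), and the drawer is only slightly ajar.

```bash
cat > m2.py <<'E'
from h import *
c=cam('top'); im=c['image']; hsv=cv2.cvtColor(im,cv2.COLOR_BGR2HSV)
def f(px): return np.array(px)/4-0.375+np.array([140,95])
T=ray(c,f([[132,48],[480,68],[448,415],[93,387]]),.11)[:,:2]; print('cab top',T.round(4).tolist(),'centre',T.mean(0).round(4))
a=lambda v:round(np.degrees(np.arctan2(v[1],v[0])),2)
print('yaws',a(T[0]-T[3]),a(T[1]-T[2]),a(T[0]-T[1])-90,a(T[3]-T[2])-90)
H=ray(c,f([[183,523],[367,541]]),.075)[:,:2]; print('handle',H.round(4).tolist(),H.mean(0).round(4),a(H[0]-H[1])-90)
D=ray(c,f([[102,423],[440,450]]),.097)[:,:2]; print('front inner edge',D.round(4).tolist(),a(D[0]-D[1])-90)
# yellow bar: lower rim per column
m=cv2.inRange(hsv,(22,120,90),(38,255,255)); m[:220]=0;m[250:]=0;m[:,:380]=0;m[:,470:]=0
cols=np.where(m.any(0))[0]; lo=np.array([400-1-np.argmax(m[::-1,x]) for x in cols]); print(cols.min(),cols.max(),lo.tolist())
k=(cols>=402)&(cols<=448); P=ray(c,np.c_[cols[k],lo[k]+.5],.0725); s=np.polyfit(P[:,1],P[:,0],1)
print('bar front rim yaw',-np.degrees(np.arctan(s[0])),'x at mid',P[:,0].mean(), 'y ends',P[[0,-1],1])
# lid edges
L=cv2.inRange(hsv,(105,90,30),(130,255,255)); L[:120]=0;L[235:]=0;L[:,:350]=0;L[:,490:]=0
for nm,cc in(('front',range(372,440)),('rear',range(395,440))):
    cc=np.array(list(cc)); r=np.array([399-np.argmax(L[::-1,x])+.5 if nm=='front' else np.argmax(L[:,x])-.5 for x in cc]); P=ray(c,np.c_[cc,r],.0795)
    s=np.polyfit(P[:,1],P[:,0],1); print(nm,'yaw',-np.degrees(np.arctan(s[0])),'x at y=-.194',np.polyval(s,-.194))
rr=np.arange(145,215); 
for nm in 'left','right':
    if nm=='left': q=np.array([np.argmax(L[y])-.5 for y in rr])
    else: q=np.array([639-np.argmax(L[y,::-1])+.5 for y in rr])
    P=ray(c,np.c_[q,rr],.0795); s=np.polyfit(P[:,0],P[:,1],1); print(nm,'yaw',np.degrees(np.arctan(s[0])),'y at x=.6',np.polyval(s,.6))
E
python3 m2.py
```

```text
cab top [[0.7694, 0.3306], [0.7492, 0.1417], [0.5675, 0.1594], [0.5874, 0.3486]] centre [0.6684 0.2451]
yaws -5.63 -5.58 -6.090000000000003 -6.0
handle [[0.5163, 0.3133], [0.5046, 0.2117]] [0.5104 0.2625] -6.579999999999998
front inner edge [[0.5696, 0.3494], [0.5506, 0.1667]] -5.930000000000007
400 450 [242, 243, 243, 243, 243, 243, 243, 243, 243, 243, 243, 243, 243, 243, 243, 243, 243, 243, 242, 242, 242, 242, 242, 242, 242, 242, 242, 242, 242, 242, 242, 242, 242, 242, 242, 242, 242, 242, 242, 242, 242, 242, 242, 242, 242, 242, 242, 242, 241, 241, 241]
bar front rim yaw 0.2365113531693608 x at mid 0.46785539435320284 y ends [-0.1487673  -0.24569482]
front yaw 0.23934040133988568 x at y=-.194 0.5091935270441164
rear yaw 0.18076755225930463 x at y=-.194 0.7034696555843345
left yaw -0.23449692698332456 y at x=.6 -0.07697736630492202
right yaw -7.146811933792058 y at x=.6 -0.3029014104469897
```

Emit:
step_arm:
  moves:
    - [0.3, 342, -339, -40, 0, 0, -1.4]
    - [0.68, 342, -339, -40, 0, 0, -1.4]
    - [0.68, 342, -339, -40, 0, 0, -1.4]
    - [0.68, 342, -339, -40, 0, 0, -1.4]
    - [0.68, 342, -339, -40, 0, 0, -1.4]
    - [0.68, 342, -339, -40, 0, 0, -1.4]
    - [0.68, 342, -339, -40, 0, 0, -1.4]
    - [0.68, 342, -339, -40, 0, 0, -1.4]
    - [0.68, 342, -339, -40, 0, 0, -1.4]
    - [0.68, 342, -339, -40, 0, 0, -1.4]
  grip_force: 40

```text
clock: 1.2
position: [0.512, 0.2595, 0.1912]
ee_rot: [0.745, 0.667, -0.0, 0.001]
ft_force: [-0.5, 1.2, -0.4]
grip_width: 0.322
grasp_force: 0.0
```

Emit:
step_arm:
  moves:
    - [0.68, 0, 0, 0, 0, 0, 0]
    - [0.68, 0, 0, 0, 0, 0, 0]
    - [0.68, 0, 0, 0, 0, 0, 0]
    - [0.68, 0, 0, 0, 0, 0, 0]

```text
clock: 1.6
position: [0.5089, 0.2644, 0.1914]
ee_rot: [0.741, 0.672, 0.0, -0.0]
ft_force: [-0.4, 0.9, 0.3]
grip_width: 0.319
grasp_force: 0.0
```

Run:
```python
from h import *
c=cam('wrist'); o=manip.get_obs(); cv2.imwrite('pics/w1.png',c['image'])
M=R.from_quat(o['ee_rot']).as_matrix(); print(o['clock'],o['position'],'toolY',np.degrees(np.arctan2(M[1,1],M[0,1])),M[:,2],o['grip_width'],o['joint_pos'])
e=np.array([-np.sin(-.103),np.cos(-.103)])
print(proj(c,[[.5105+s*e[0],.2625+s*e[1],.072] for s in(-.0475,0,.0475)]).round(0), proj(c,[[*o['position'][:2],.072]]))
```

```text
1.65 [0.50904859 0.26426396 0.1914359 ] toolY -5.649884060809235 [ 1.50477803e-05  4.27275506e-04 -9.99999909e-01] 0.3184731997182682 [-0.87034882  0.24713568  0.36704135  1.67495082 -0.09345105  1.23650066
 -0.58141119]
[[317. 248.]
 [318. 191.]
 [318. 128.]] [[315.57633311 188.82449666]]
```

View pics/w1.png

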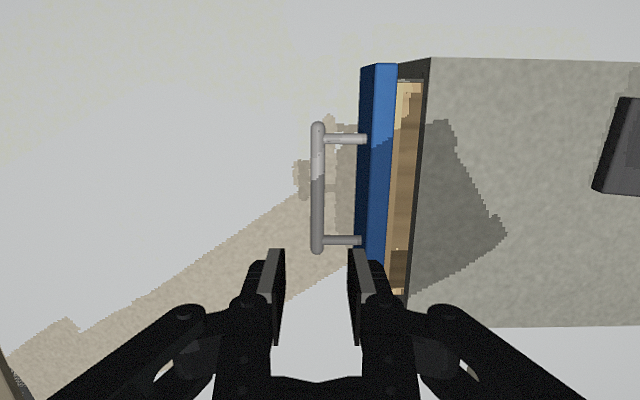

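The wrist view shows the bar at (317,122)–(317,252), matching the prediction, and centred between the fingers. I'll descend, close and pull.

Emit:
step_arm:
  moves:
    - [0.68, 1, -1, -50, 0, 0, 0]
    - [0.68, 1, -1, -90, 0, 0, 0]
    - [0.68, 1, -1, -120, 0, 0, 0]
    - [0.68, 1, -1, -137, 0, 0, 0]
    - [0.68, 1, -1, -137, 0, 0, 0]
    - [0.68, 1, -1, -137, 0, 0, 0]
    - [1, 1, -1, -137, 0, 0, 0]
    - [1, 1, -1, -137, 0, 0, 0]
    - [1, 1, -1, -137, 0, 0, 0]
    - [1, 1, -1, -137, 0, 0, 0]

```text
clock: 2.65
position: [0.5106, 0.2627, 0.0545]
ee_rot: [0.742, 0.671, 0.0, -0.0]
ft_force: [-0.2, 2.3, 2.8]
grip_width: 0.111
grasp_force: 39.0
```

Emit:
step_arm:
  moves:
    - [1, -10, 1, 0, 0, 0, 0]
    - [1, -25, 2.5, 0, 0, 0, 0]
    - [1, -40, 4, 0, 0, 0, 0]
    - [1, -55, 5.5, 0, 0, 0, 0]
    - [1, -70, 7, 0, 0, 0, 0]
    - [1, -85, 9, 0, 0, 0, 0]
    - [1, -100, 10.5, 0, 0, 0, 0]
    - [1, -108, 11, 0, 0, 0, 0]
    - [1, -110, 11.5, 0, 0, 0, 0]
    - [1, -110, 11.5, 0, 0, 0, 0]

```text
clock: 3.65
position: [0.4002, 0.2742, 0.0545]
ee_rot: [0.742, 0.671, 0.0, -0.0]
ft_force: [-0.5, 5.5, -0.1]
grip_width: 0.107
grasp_force: 39.9
```

Emit:
step_arm:
  moves:
    - [1, 0, 0, 0, 0, 0, 0]
    - [1, 0, 0, 0, 0, 0, 0]
    - [0.68, 0, 0, 0, 0, 0, 0]
    - [0.68, 0, 0, 0, 0, 0, 0]
    - [0.68, 0, 0, 0, 0, 0, 0]
    - [0.68, 0, 0, 0, 0, 0, 0]
    - [0.68, 0, 0, 40, 0, 0, 0]
    - [0.68, 0, 0, 90, 0, 0, 0]
    - [0.5, 0, 0, 140, 0, 0, 0]
    - [0.3, 0, 0, 180, 0, 0, 0]

```text
clock: 4.65
position: [0.4011, 0.2733, 0.2373]
ee_rot: [0.742, 0.67, 0.001, 0.0]
ft_force: [0.7, 0.9, 0.3]
grip_width: 0.65
grasp_force: 0.0
```

Run:
```python
from h import *
o=manip.get_obs();print(o['clock'],o['position'],o['ft_force'],o['grip_width'])
```

```text
4.65 [0.40107293 0.27330245 0.23728363] [0.73756347 0.86629223 0.30848334] 0.6501701091189247
```

Emit:
step_arm:
  moves:
    - [0, 165, -541, 10, 0, 0, 0.6]
    - [0, 165, -541, 10, 0, 0, 0.6]
    - [0, 165, -541, 10, 0, 0, 0.6]
    - [0, 165, -541, 10, 0, 0, 0.6]
    - [0, 165, -541, 10, 0, 0, 0.6]
    - [0, 165, -541, 10, 0, 0, 0.6]
    - [0, 165, -541, 10, 0, 0, 0.6]
    - [0, 165, -541, 10, 0, 0, 0.6]
    - [0, 165, -541, 10, 0, 0, 0.6]
    - [0, 165, -541, 10, 0, 0, 0.6]

```text
clock: 5.65
position: [0.5407, -0.1857, 0.2431]
ee_rot: [0.51, 0.86, 0.0, 0.0]
ft_force: [1.5, 1.9, -0.3]
grip_width: 0.998
grasp_force: 0.0
```

Run:
```python
from h import *
o=manip.get_obs();print(o['clock'],o['position'],o['joint_velocities'])
```

```text
5.65 [ 0.54073549 -0.18569442  0.24306332] [ 0.96213131  0.8965671   0.27078407 -0.72133271 -0.7072025   0.16494791
  1.28065748]
```

Emit:
step_arm:
  moves:
    - [0, 12, -45, 0, 0, 0, 0]
    - [0, 12, -45, 0, 0, 0, 0]
    - [0, 12, -45, 0, 0, 0, 0]
    - [0, 12, -45, 0, 0, 0, 0]
    - [0, 12, -45, 0, 0, 0, 0]

```text
clock: 6.15
position: [0.5528, -0.2271, 0.2429]
ee_rot: [0.51, 0.86, 0.001, -0.0]
ft_force: [0.9, 0.6, -0.5]
grip_width: 0.997
grasp_force: 0.0
```

Run:
```python
from h import *
c=cam('wrist'); o=manip.get_obs(); im=c['image']; 
M=R.from_quat(o['ee_rot']).as_matrix(); print(o['clock'],o['position'],'toolY',np.degrees(np.arctan2(M[1,1],M[0,1])),o['grip_width'])
hsv=cv2.cvtColor(im,cv2.COLOR_BGR2HSV); m=cv2.inRange(hsv,(40,90,30),(85,255,255))
print(np.argwhere(m)[:,::-1].min(0),np.argwhere(m)[:,::-1].max(0))
t=np.linspace(0,2*np.pi,60,endpoint=False)
X=c_=np.c_[.5657+.022*np.cos(t),-.2672+.022*np.sin(t),0*t+.1395]
q=proj(c,X); print('pred',q.min(0),q.max(0))
cv2.polylines(im,[q.astype(np.int32)],True,(0,0,255),1); cv2.imwrite('pics/w2.png',im)
```

```text
6.2 [ 0.55275021 -0.22720009  0.24300927] toolY 28.722895831900257 0.9972658780419618
[57 28] [493 397]
pred [275.68316629 220.05041789] [334.27226834 273.09761693]
```

View pics/w2.png

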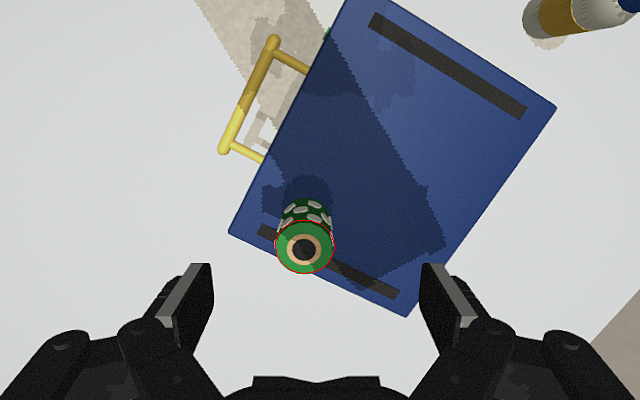

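The red predicted circle coincides with the roll's top at (305,247), so the estimate holds. I'll move over the roll, descend and grasp.

Emit:
step_arm:
  moves:
    - [0, 13, -40, 0, 0, 0, 0]
    - [0, 13, -40, -20, 0, 0, 0]
    - [0, 13, -40, -60, 0, 0, 0]
    - [0, 13, -40, -100, 0, 0, 0]
    - [0, 13, -40, -130, 0, 0, 0]
    - [0, 13, -40, -138, 0, 0, 0]
    - [0, 13, -40, -138, 0, 0, 0]
    - [0, 13, -40, -138, 0, 0, 0]
    - [0.6, 13, -40, -138, 0, 0, 0]
    - [0.6, 13, -40, -138, 0, 0, 0]
  grip_force: 30

```text
clock: 7.2
position: [0.5662, -0.269, 0.1062]
ee_rot: [0.511, 0.86, 0.0, 0.001]
ft_force: [-0.2, -0.7, 0.1]
grip_width: 0.69
grasp_force: 0.0
```

Emit:
step_arm:
  moves:
    - [0.8, 0, 0, 0, 0, 0, 0]
    - [0.8, 0, 0, 0, 0, 0, 0]
    - [0.8, 0, 0, 0, 0, 0, 0]

```text
clock: 7.5
position: [0.5659, -0.2689, 0.1058]
ee_rot: [0.511, 0.86, 0.0, 0.001]
ft_force: [-1.8, 1.6, 6.4]
grip_width: 0.508
grasp_force: 29.9
```

Emit:
step_arm:
  moves:
    - [0.8, 0, 0, 15, 0, 0, 0]
    - [0.8, 0, 0, 45, 0, 0, 0]
    - [0.8, 0, 0, 85, 0, 0, 0]
    - [0.8, 0, 0, 125, 0, 0, 0]
    - [0.8, -3, 20, 140, 0, 0, 0.04]
    - [0.8, -8, 55, 145, 0, 0, 0.12]
    - [0.8, -13, 95, 145, 0, 0, 0.2]
    - [0.8, -18, 135, 145, 0, 0, 0.28]
    - [0.8, -23, 175, 145, 0, 0, 0.36]
    - [0.8, -28, 215, 145, 0, 0, 0.44]

```text
clock: 8.5
position: [0.5369, -0.0525, 0.2507]
ee_rot: [0.309, 0.951, 0.0, 0.0]
ft_force: [0.6, 0.3, -1.6]
grip_width: 0.509
grasp_force: 31.1
```

Emit:
step_arm:
  moves:
    - [0.8, -4, 40, 0, 0, 0, 0.08]
    - [0.8, -8, 80, 0, 0, 0, 0.16]
    - [0.8, -12, 120, 0, 0, 0, 0.24]
    - [0.8, -16, 160, 0, 0, 0, 0.32]
    - [0.8, -19, 200, 0, 0, 0, 0.4]
    - [0.8, -21, 240, 0, 0, 0, 0.46]
    - [0.8, -23, 280, 0, 0, 0, 0.52]
    - [0.8, -23, 305, 0, 0, 0, 0.53]
    - [0.8, -23, 316, 0, 0, 0, 0.53]
    - [0.8, -23, 316, 0, 0, 0, 0.53]

```text
clock: 9.5
position: [0.5146, 0.2626, 0.2498]
ee_rot: [0.051, 0.999, -0.0, 0.0]
ft_force: [0.1, -0.3, -1.4]
grip_width: 0.51
grasp_force: 31.0
```

Emit:
step_arm:
  moves:
    - [0.8, 0, 0, 0, 0, 0, 0]
    - [0.8, 0, 0, 0, 0, 0, 0]
    - [0.8, 0, 0, 0, 0, 0, 0]

```text
clock: 9.8
position: [0.5149, 0.2607, 0.2501]
ee_rot: [0.052, 0.999, 0.0, 0.0]
ft_force: [1.4, 0.5, -1.1]
grip_width: 0.506
grasp_force: 31.0
```

```bash
cat > lookd.py <<'E'
from h import *
o=manip.get_obs(); M=R.from_quat(o['ee_rot']).as_matrix(); print(o['clock'],o['position'],'toolY',np.degrees(np.arctan2(M[1,1],M[0,1])),o['grip_width'],o['grasp_force'])
ws=cam('wrist'); cv2.imwrite('pics/w3.png',ws['image'])
c=cam('scene'); im=c['image']
xc=np.array([.9947,-.1028]); yc=np.array([.1028,.9947]); h=np.array([.400,.2743]); f=h+.135*xc
print('floor centre',f,'target',f-.02*xc)
q=lambda x,y,z:[*(f+x*xc+y*yc),z]
L=[q(-.077,-.074,.088),q(-.077,.074,.088),q(.043,.074,.088),q(.043,-.074,.088)]
for cc in (ws,c): cv2.polylines(cc['image'],[proj(cc,L).astype(np.int32)],True,(0,0,255),1)
a=ws['image'];b=cv2.resize(im[150:350,280:480],(400,400))
cv2.imwrite('pics/d.png',cv2.resize(np.hstack([a,b]),None,fx=.75,fy=.75))
E
python3 lookd.py
```

```text
9.8 [0.51491653 0.26069553 0.25007887] toolY 84.02876248151114 0.5056071728651803 31.0360050201416
floor centre [0.5342845 0.260422 ] target [0.5143905 0.262478 ]
```

View pics/d.png

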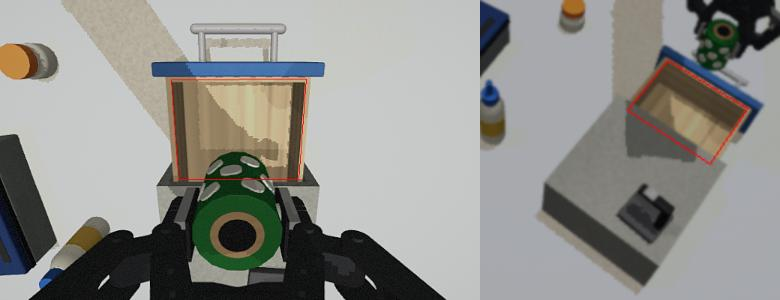

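The red outline of the drawer opening matches both views, and the roll hangs over it with a good margin. I'll lower it.

Emit:
step_arm:
  moves:
    - [0.8, 0, 2, -40, 0, 0, 0]
    - [0.8, 0, 2, -80, 0, 0, 0]
    - [0.8, 0, 2, -120, 0, 0, 0]
    - [0.8, 0, 2, -150, 0, 0, 0]
    - [0.8, 0, 2, -175, 0, 0, 0]
    - [0.8, 0, 2, -188, 0, 0, 0]
    - [0.8, 0, 2, -196, 0, 0, 0]
    - [0.8, 0, 2, -198, 0, 0, 0]
    - [0.8, 0, 2, -198, 0, 0, 0]
    - [0.8, 0, 2, -198, 0, 0, 0]

```text
clock: 10.9
position: [0.5151, 0.2646, 0.053]
ee_rot: [0.051, 0.999, 0.001, 0.001]
ft_force: [0.1, 0.8, -1.3]
grip_width: 0.509
grasp_force: 31.1
```

Emit:
step_arm:
  moves:
    - [0.8, 0, 0, -1, 0, 0, 0]
    - [0.8, 0, 0, -2, 0, 0, 0]
    - [0.8, 0, 0, -3, 0, 0, 0]
    - [0.8, 0, 0, -3, 0, 0, 0]

```text
clock: 11.3
position: [0.5144, 0.2642, 0.0487]
ee_rot: [0.051, 0.999, 0.0, -0.0]
ft_force: [0.1, -0.3, -1.3]
grip_width: 0.502
grasp_force: 31.1
```

Emit:
step_arm:
  moves:
    - [0.8, 0, 0, -1, 0, 0, 0]
    - [0.8, 0, 0, -2, 0, 0, 0]
    - [0.8, 0, 0, -2, 0, 0, 0]

```text
clock: 11.6
position: [0.5158, 0.2642, 0.0482]
ee_rot: [0.051, 0.999, 0.001, 0.001]
ft_force: [-0.7, -3.1, 9.3]
grip_width: 0.504
grasp_force: 32.1
```

Emit:
step_arm:
  moves:
    - [0.4, 0, 0, 1, 0, 0, 0]
    - [0.3, 0, 0, 1, 0, 0, 0]
    - [0.15, 0, 0, 1, 0, 0, 0]
    - [0.05, 0, 0, 1, 0, 0, 0]
    - [0.05, 0, 0, 1, 0, 0, 0]
    - [0.05, 0, 0, 20, 0, 0, 0]
    - [0.05, 0, 0, 60, 0, 0, 0]
    - [0.05, 0, 0, 105, 0, 0, 0]
    - [0.05, 0, 0, 150, 0, 0, 0]
    - [0.05, 0, 0, 190, 0, 0, 0]

```text
clock: 12.6
position: [0.5145, 0.2641, 0.2392]
ee_rot: [0.051, 0.999, 0.0, 0.0]
ft_force: [1.1, -0.1, 0.1]
grip_width: 0.951
grasp_force: 0.0
```

Emit:
step_arm:
  moves:
    - [0.05, 0, 0, 20, 0, 0, 0]
    - [0.05, 0, 0, 20, 0, 0, 0]
    - [0.05, 0, 0, 20, 0, 0, 0]

```text
clock: 12.9
position: [0.5144, 0.2643, 0.2565]
ee_rot: [0.051, 0.999, 0.0, -0.0]
ft_force: [-0.8, -0.4, -0.4]
grip_width: 0.947
grasp_force: 0.0
```

```bash
python3 lookd.py
```

```text
12.9 [0.51438054 0.26427277 0.25653908] toolY 84.17185405084487 0.9466060707088776 0.0
floor centre [0.5342845 0.260422 ] target [0.5143905 0.262478 ]
```

View pics/d.png

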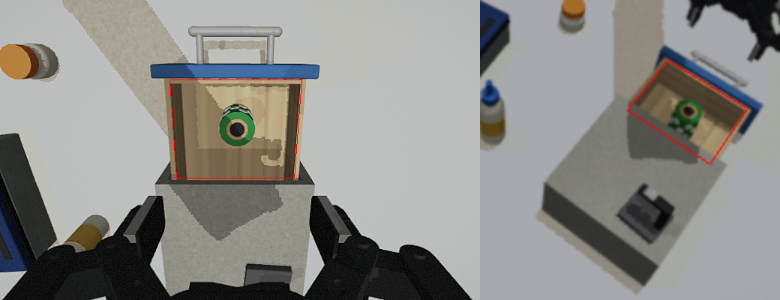

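The roll stands upright at (237,127), inside the opening. Next is the lid handle.

Emit:
step_arm:
  moves:
    - [0.3, -4, -40, 0, 0, 0, -0.13]
    - [0.5, -8, -85, 0, 0, 0, -0.26]
    - [0.68, -12, -130, 0, 0, 0, -0.4]
    - [0.68, -16, -175, 0, 0, 0, -0.54]
    - [0.68, -20, -220, 0, 0, 0, -0.68]
    - [0.68, -24, -265, 0, 0, 0, -0.82]
    - [0.68, -28, -310, 0, 0, 0, -0.96]
    - [0.68, -32, -355, 0, 0, 0, -1.1]
    - [0.68, -36, -400, 0, 0, 0, -1.24]
    - [0.68, -40, -440, 0, 0, 0, -1.36]

```text
clock: 14.0
position: [0.4733, -0.1779, 0.256]
ee_rot: [0.67, 0.742, -0.0, -0.0]
ft_force: [0.6, 0.7, -0.1]
grip_width: 0.326
grasp_force: 0.0
```

Emit:
step_arm:
  moves:
    - [0.68, -1, -21, -30, 0, 0, -0.1]
    - [0.68, -1, -21, -60, 0, 0, -0.1]
    - [0.68, -1, -21, -70, 0, 0, -0.1]
    - [0.68, -1, -21, -70, 0, 0, -0.1]
    - [0.68, -1, -21, -70, 0, 0, -0.1]

```text
clock: 14.5
position: [0.4739, -0.1963, 0.1875]
ee_rot: [0.703, 0.711, 0.0, 0.0]
ft_force: [0.5, 0.3, 0.2]
grip_width: 0.317
grasp_force: 0.0
```

Run:
```python
from h import *
c=cam('wrist'); o=manip.get_obs(); im=c['image']
M=R.from_quat(o['ee_rot']).as_matrix(); print(o['clock'],o['position'],'toolY',np.degrees(np.arctan2(M[1,1],M[0,1])),o['grip_width'],o['joint_pos'].round(2) if hasattr(o['joint_pos'],'round') else o['joint_pos'])
hsv=cv2.cvtColor(im,cv2.COLOR_BGR2HSV); m=cv2.inRange(hsv,(20,110,60),(38,255,255))
n,l,s,ct=cv2.connectedComponentsWithStats(m); print(s[1:][s[1:,4]>200])
q=proj(c,[[.4735,-.197+y,.0725] for y in(-.05,0,.05)]); print(q)
for p in q: cv2.circle(im,tuple(int(v) for v in p),3,(0,0,255),-1)
cv2.imwrite('pics/w4.png',im)
```

```text
14.55 [ 0.47423145 -0.19638644  0.18789095] toolY 0.5893818943076926 0.31935572035816756 [-0.53  0.14  0.91  1.85 -0.12  1.21  0.43]
[[ 305  118   58  141 2729]]
[[314.21332195 251.47584847]
 [314.75405343 191.03144955]
 [315.36368675 123.20987605]]
```

View pics/w4.png

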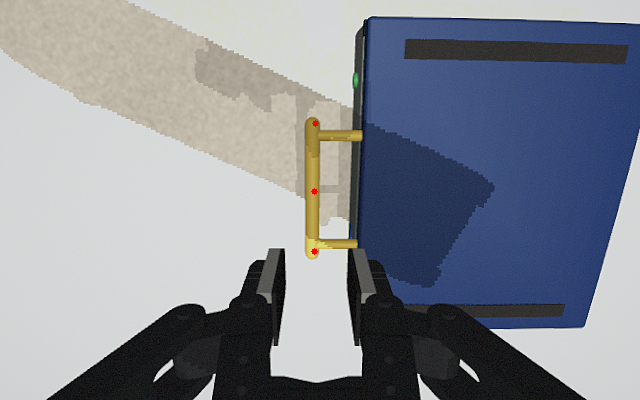

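The yellow bar spans (312,118)–(311,258), about 2 mm to the -x side of my prediction. I'll correct for that, descend and close.

Emit:
step_arm:
  moves:
    - [0.68, -2, 0, -40, 0, 0, 0]
    - [0.68, -2, 0, -80, 0, 0, 0]
    - [0.68, -2, 0, -115, 0, 0, 0]
    - [0.68, -2, 0, -133, 0, 0, 0]
    - [0.68, -2, 0, -133, 0, 0, 0]
    - [0.68, -2, 0, -133, 0, 0, 0]
    - [1, -2, 0, -133, 0, 0, 0]
    - [1, -2, 0, -133, 0, 0, 0]
    - [1, -2, 0, -133, 0, 0, 0]
    - [1, -2, 0, -133, 0, 0, 0]
  grip_force: 40

```text
clock: 15.55
position: [0.471, -0.1969, 0.0554]
ee_rot: [0.704, 0.71, 0.0, -0.001]
ft_force: [-8.9, 1.3, 11.7]
grip_width: 0.112
grasp_force: 39.1
```

Run:
```python
from h import *
o=manip.get_obs(); p=np.array(o['position']); print(p,o['grip_width'],o['ft_force'])
b=np.array([p[0],.0725]); hx=b[0]+.235; off=b[1]-p[2]
for th in range(0,57,2):
    t=np.radians(th); bx=hx-.235*np.cos(t)+.007*np.sin(t)-0; bz=.0655+.235*np.sin(t)+.007*np.cos(t)
    a=t*.4; tx=bx-off*np.sin(a); tz=bz-off*np.cos(a)
    print(th,round((tx-p[0])*1e3,1),round((tz-p[2])*1e3,1),round(a,3))
```

```text
[ 0.47104077 -0.1969083   0.05540727] 0.11224009652414874 [-8.91976778  1.25405448 11.70844602]
0 -0.0 0.0 0.0
2 0.1 8.2 0.014
4 0.6 16.4 0.028
6 1.3 24.5 0.042
8 2.3 32.7 0.056
10 3.6 40.7 0.07
12 5.2 48.8 0.084
14 7.0 56.7 0.098
16 9.1 64.6 0.112
18 11.5 72.4 0.126
20 14.2 80.1 0.14
22 17.1 87.7 0.154
24 20.3 95.2 0.168
26 23.8 102.6 0.182
28 27.5 109.8 0.195
30 31.4 116.9 0.209
32 35.6 123.9 0.223
34 40.1 130.7 0.237
36 44.7 137.3 0.251
38 49.6 143.8 0.265
40 54.8 150.1 0.279
42 60.1 156.2 0.293
44 65.6 162.1 0.307
46 71.4 167.8 0.321
48 77.3 173.3 0.335
50 83.5 178.6 0.349
52 89.8 183.6 0.363
54 96.2 188.4 0.377
56 102.9 193.0 0.391
```

Emit:
step_arm:
  moves:
    - [1, 0, 0, 4, 0, 0.007, 0]
    - [1, 0, 0, 12, 0, 0.02, 0]
    - [1, 1, 0, 20, 0, 0.035, 0]
    - [1, 2, 0, 33, 0, 0.056, 0]
    - [1, 4, 0, 45, 0, 0.077, 0]
    - [1, 7, 0, 57, 0, 0.098, 0]
    - [1, 10.5, 0, 69, 0, 0.12, 0]
    - [1, 14, 0, 80, 0, 0.14, 0]
    - [1, 19, 0, 92, 0, 0.161, 0]
    - [1, 24, 0, 102.5, 0, 0.182, 0]

```text
clock: 16.55
position: [0.4938, -0.1968, 0.1574]
ee_rot: [0.701, 0.707, -0.066, -0.066]
ft_force: [-8.3, -0.4, -3.1]
grip_width: 0.113
grasp_force: 39.0
```

Run:
```python
from h import *
o=manip.get_obs(); p=np.array(o['position']); M=R.from_quat(o['ee_rot']).as_matrix(); g=p-.0171*M[:,2]; print(p,o['grip_width'],o['ft_force'],M[:,2])
print('angle',np.degrees(np.arctan2(g[2]-.0655,.706-g[0]))-1.7, 'r',np.hypot(g[2]-.0655,.706-g[0]))
```

```text
[ 0.49384296 -0.19675324  0.15736973] 0.1127310988595784 [-8.26476707 -0.44665163 -3.13690066] [-1.85851053e-01  5.90651046e-04 -9.82577751e-01]
angle 25.775022180060013 r 0.23554570633474461
```

Emit:
step_arm:
  moves:
    - [1, 3.5, 0, 7, 0, 0.013, 0]
    - [1, 7.5, 0, 14.5, 0, 0.027, 0]
    - [1, 14, 0, 24.5, 0, 0.048, 0]
    - [1, 21, 0, 34.5, 0, 0.069, 0]
    - [1, 28.5, 0, 44.5, 0, 0.09, 0]
    - [1, 36, 0, 53.5, 0, 0.111, 0]
    - [1, 44.5, 0, 62.5, 0, 0.132, 0]
    - [1, 53, 0, 70.5, 0, 0.153, 0]
    - [1, 59.5, 0, 76, 0, 0.167, 0]
    - [1, 59.5, 0, 76, 0, 0.167, 0]

```text
clock: 17.55
position: [0.554, -0.1966, 0.2354]
ee_rot: [0.693, 0.699, -0.124, -0.125]
ft_force: [-11.8, 5.2, 15.9]
grip_width: 0.111
grasp_force: 39.9
```

Run:
```python
from h import *
o=manip.get_obs(); p=np.array(o['position']); M=R.from_quat(o['ee_rot']).as_matrix(); g=p-.0171*M[:,2]; print(p,o['grip_width'],o['ft_force'],M[:,2])
print('angle',np.degrees(np.arctan2(g[2]-.0655,.706-g[0]))-1.7, 'r',np.hypot(g[2]-.0655,.706-g[0]))
```

```text
[ 0.5539799  -0.19657485  0.2354382 ] 0.11052460751612599 [-11.7644296    5.23015224  15.88926536] [-3.45775784e-01  2.17112820e-05 -9.38317167e-01]
angle 50.14705884483887 r 0.23651044117116127
```

Emit:
step_arm:
  moves:
    - [0.8, 0, 0, 0, 0, 0, 0]
    - [0.8, 0, 0, 0, 0, 0, 0]
    - [0.8, 0, 0, 0, 0, 0, 0]
    - [0.8, 0, 0, 0, 0, 0, 0]
    - [0.8, 2, 0, 5, 0, 0, 0]
    - [0.8, 5, 0, 14, 0, 0, 0]
    - [0.8, 10, 0, 28, 0, 0, 0]
    - [0.8, 17, 0, 47, 0, 0, 0]
    - [0.8, 20, 0, 75, 0, 0, 0]
    - [0.8, 0, 0, 110, 0, 0, 0]

```text
clock: 18.55
position: [0.5562, -0.1957, 0.3421]
ee_rot: [0.692, 0.7, -0.123, -0.124]
ft_force: [0.8, 0.7, 0.2]
grip_width: 0.2
grasp_force: 0.0
```

Emit:
step_arm:
  moves:
    - [0.8, -40, 0, 20, 0, 0, 0]
    - [0.8, -80, 0, 40, 0, 0, 0]
    - [0.8, -110, 30, 40, 0, 0, 0]
    - [0.8, -110, 60, 40, 0, 0, 0]
    - [0.8, -110, 60, 40, 0, 0, 0]
    - [0.8, -110, 60, 40, 0, 0, 0]
    - [0.8, -110, 60, 40, 0, 0, 0]

```text
clock: 19.25
position: [0.445, -0.1376, 0.3828]
ee_rot: [0.694, 0.699, -0.122, -0.123]
ft_force: [0.0, 0.4, -0.3]
grip_width: 0.2
grasp_force: 0.0
```

Run:
```python
from h import *
c=cam('scene'); o=manip.get_obs(); print(o['clock'],o['position'],o['ft_force'])
im=c['image'].copy()
for th in (44,50,56):
    t=np.radians(th); b=[[.707-.235*np.cos(t)+.007*np.sin(t),-.196+y,.0655+.235*np.sin(t)+.007*np.cos(t)] for y in(-.05,.05)]
    q=proj(c,b); print(th,q.round(1).tolist()); cv2.line(im,*[tuple(int(round(v)) for v in p) for p in q],(0,0,255) if th==50 else (255,0,255),1)
cv2.imwrite('pics/fin.png',cv2.resize(im[80:340,160:480],None,fx=2.3,fy=2.3))
```

```text
19.3 [ 0.44499598 -0.13778345  0.38257825] [ 0.02443886 -0.29835138  1.7581457 ]
44 [[232.1, 98.6], [265.8, 114.9]]
50 [[226.0, 98.0], [260.3, 114.6]]
56 [[219.3, 98.4], [254.2, 115.4]]
```

View pics/fin.png

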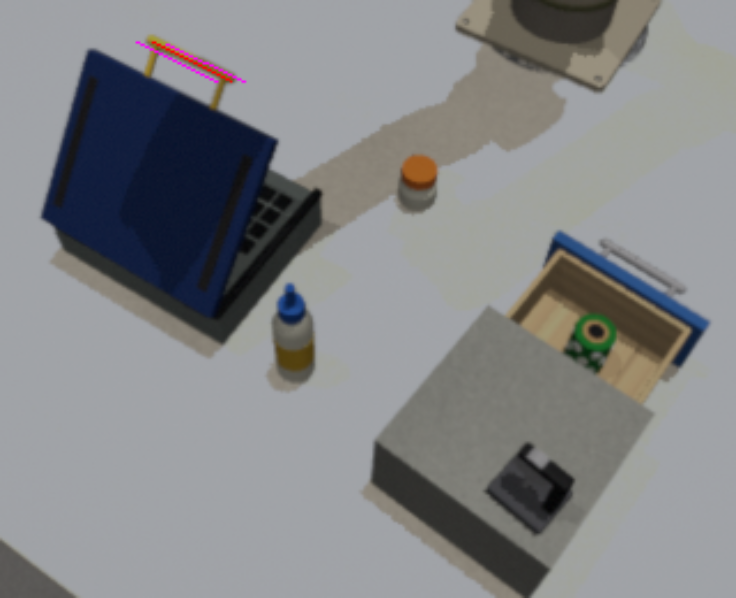

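The lid bar at (190,60) in the crop lies on the red 50° line. The roll stands in the open drawer at (593,340), the bystanders are in place, and the arm is clear. I'll hand in.

```bash
python3 -c "
from workcell import manip
print(manip.hand_in())"
```

```text
the job is handed in; nothing more can be done
None
```

I handed the job in at about 19 s on the robot's clock: by my measurements the drawer is about 125 mm open with the roll standing upright in it, the lid is at about 50°, and the bottle, jar and gauge look unmoved; the hand-in call returned no verdict.

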